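Shut down the drill press at its control boxes

TASK

Shut the drill press down: gently press the red stop button all the way down and let it come up again, then gently push the red-balled lever from the robot's side over to its far stop and draw the hand clear. Use the fingertips only, without gripping anything; leave the green and yellow buttons, the blue-balled lever and the loose things on the bench alone.

Things in the scene. Friction and masses are not known exactly. Their poses are not given: they have to be found in the camera images.
- button_box: Flat dark steel control box with a grey top, fixed to the bench, 110 (x) by 250 (y) by 60 mm high, with three push buttons in a row along its y. Origin at the centre of its underside; x points away from the robot, z up.
- lever_box: Flat grey control box with a dark top, fixed to the bench, 130 (x) by 220 (y) by 60 mm high, with two toggle levers side by side along its y. Origin at the centre of its underside; x points away from the robot (the way the lever must go), z up. Either box may be the one on the left.
- stop_button (a joint): Travel of the red push button (stop), in m: 0 up, 0.008 fully down. Sprung: it starts to move at 1.5 N, is fully down at 5 N, and comes back up by itself.
- stop_button_top (a point): Centre of the top face of the red button: a cap 32 mm across that stands 12 mm proud of its black collar (48 mm across, 12 mm high); this face is 84 mm above the bench with the button up. Button centres are 75 mm apart in a row along the box; the order of colours varies.
- start_button (a joint): Travel of the green push button (start, to be left alone), in m: 0 up, 0.008 fully down. Sprung: it starts to move at 1.5 N, is fully down at 5 N, and comes back up by itself.
- start_button_top (a point): Centre of the top face of the green button: a cap 32 mm across that stands 12 mm proud of its black collar (48 mm across, 12 mm high); this face is 84 mm above the bench with the button up. Button centres are 75 mm apart in a row along the box; the order of colours varies.
- lamp_button (a joint): Travel of the yellow push button (lamp, to be left alone), in m: 0 up, 0.008 fully down. Sprung: it starts to move at 1.5 N, is fully down at 5 N, and comes back up by itself.
- lamp_button_top (a point): Centre of the top face of the yellow button: a cap 32 mm across that stands 12 mm proud of its black collar (48 mm across, 12 mm high); this face is 84 mm above the bench with the button up. Button centres are 75 mm apart in a row along the box; the order of colours varies.
- drill_lever (a joint): Angle in rad of the lever with the red ball (drill power): 0 leaning 0.5 rad towards the box's -x side, 0.5 straight up, 1.0 (its stop) leaning 0.5 rad towards the box's +x side. It turns about the box's y axis, swings freely to either stop under about 1 N at the ball, and stays where it is left.
- drill_lever_tip (a point): Centre of the red ball (26 mm across) on the lever's end. It swings on an 80 mm radius about a pivot 82 mm above the bench, midway across the box (x = 0 in the box frame); steel rod 10 mm thick, on a black block 70 mm (x) by 50 mm (y) by 25 mm high on the box. The two levers are 110 mm apart along the box's y; which is where varies.
- fan_lever (a joint): Angle in rad of the lever with the blue ball (fan, to be left alone; it may stand anywhere): 0 leaning 0.5 rad towards the box's -x side, 0.5 straight up, 1.0 (its stop) leaning 0.5 rad towards the box's +x side. It turns about the box's y axis, swings freely to either stop under about 1 N at the ball, and stays where it is left.
- fan_lever_tip (a point): Centre of the blue ball (26 mm across) on the lever's end. It swings on an 80 mm radius about a pivot 82 mm above the bench, midway across the box (x = 0 in the box frame); steel rod 10 mm thick, on a black block 70 mm (x) by 50 mm (y) by 25 mm high on the box. The two levers are 110 mm apart along the box's y; which is where varies.
- chuck_key: Loose steel T-shaped chuck key lying flat, 87 mm (x) by 96 mm (y), 16 mm thick, 120 g, on the bench on the robot's side of the boxes. Origin underneath, about mid-shank.
- screw_jar: Loose amber jar with a metal cap, 64 mm across, 85 mm high, 350 g, beyond the boxes. Origin at the centre of its underside.
- offcut: Loose pale wood offcut, 45 (x) by 130 (y) by 35 mm high, 120 g, beyond the boxes. Origin at the centre of its underside.
- sealer_can: Loose white, red and blue rectangular can, 70 (x) by 110 (y) by 150 mm high plus a 22 mm white cap, 600 g, to the left of the boxes. Origin at the centre of its underside.

How it is judged:
By the outcome, as a careful person would: the job done as asked, in the order asked, and still so for the second after the job is handed in, with the robot touching nothing.
It also fails if it takes over 45 s, if anything falls off the work surface, if the arm or the gripper's body presses on something with over 40 N, if the wrist force passes 120 N, or if a joint passes its speed limit or range.

ROBOT

A 7-joint arm with a two-finger parallel gripper is mounted at the origin on the work surface. World frame = base frame: x ahead of the robot, y to its left, z up, the work surface at z = 0. Lengths are in m, angles in rad, forces in N, time in s.
With the tool pointing down it reaches from about 0.4 to 0.75 m from the base axis. Payload 19.5 kg.
Tool frame: the origin (TCP) lies at the very end of the fingers, on their centre line; the grasp point (between the pads) lies 19 mm behind it; z points along the fingers, y is the line along which they close (so a half turn about z gives the same grasp; the last joint's range is limited). The gripper opens to 85 mm and grips with 20 to 120 N. Pads are 22 mm wide; open, the fingers measure 114 mm over their backs; the gripper's body (76 mm by 85 mm) begins 54 mm behind the grasp point. The pads swing forward as they close: fully open they stand 13 mm farther back than shut.
Start: joints at [1.175, 0.707, -0.028, 1.485, 0.022, 0.951, -0.075], TCP at [0.199, -0.539, 0.231] pointing down, gripper open.
Joint ranges: [-2.71, 2.71], [-0.32, 2.16], [-1.57, 1.52], [0, 2.45], [-1.46, 4.6], [0, 2.02], [-2.83, 2.83]. Speed limits (rad/s): [1.89, 1.89, 2.57, 2.57, 3.01, 3.01, 3.01].

INTERFACE

Orientations are given as [roll, pitch, yaw] about the fixed x, y, z axes, in that order (R = Rz(yaw) Ry(pitch) Rx(roll)).
In Python, from rig import manip, release, clamp, status, capture, ticket gives the robot as it stands. Calls block until the motion is done:
- manip.move_to(position, orientation): joint-space move of the TCP to a pose.
- manip.line_to(position, attitude=None, v=0.15, guard=None): straight line of the TCP; attitude=None keeps the orientation; v is the mean speed in m/s. With guard (N) it stops when the force on the tool has changed by that much, and returns True; else False.
- manip.move_joints(angles): joint-space move.
- release() and clamp(effort=None): open the fingers fully, or close them until they stop; effort is the grip in N (None keeps the last).
- manip.wait(seconds).
- manip.inverse_kinematics(position, orientation): joint angles nearest the present ones, or None.
- status.observe(): the state.
- capture(name): name is "scene" or "top" or "wrist"; returns a dict with "frame" (400x640x3 uint8, red, green, blue), "depth" (400x640 float32, m along the optical axis (not along the pixel's ray), 0 where there is no reading), "vertical_fov" (degrees; the focal length in pixels is half the picture's height over the tangent of half this angle, whatever the lens; pixels are square), "cx", "cy" (the principal point, pixels), "dist_coeffs" ([k1, k2, p1, p2, k3] as OpenCV has them; the pictures are not rectified), "camera_from_world" (4x4, takes a point from world to camera coordinates). Camera axes: x right, y up, looking along -z (the intrinsics and any distortion apply to the point x, -y, -z); pixel columns grow to the right and rows downward; lengths in m; the calibration is good to about 2 mm. A picture is of the moment at which its call begins.
A pose or a line that the arm cannot do raises manip.PlanningError and nothing moves.
- ticket.finish_job(): hands the job in; it is judged then, once.
The state is a dict: "t": time; "joint_pos": joint angles; "qvel": joint speeds; "effort": joint torques, N m; "ee_pos": TCP position; "eef_rot": TCP orientation; "contact_force": force on the tool from outside, world axes, zero at the start; "ft_torque": the same for the moment, N m; "opening": finger opening in m; "grip_force": force on a finger pad.
Only numpy, scipy, OpenCV 4.12 (cv2) and the standard library are available. Lean on these libraries where they do the work, as an engineer would, in place of code of your own. Each camera call takes 0.05 s, during which the arm holds its last target. There are 200 camera calls.

## Working session

There is one attempt and no reset: what is moved stays moved. The work goes in short steps, each a Python script; the robot and the scene stay as the last script left them, time stands still between calls to the robot, and variables do not carry over. Pictures are saved under pics/ and viewed, at most 10 in all, crops included, and the job is handed in when it is done.

```bash
ls; mkdir -p pics
cat > h.py <<'E'
import numpy as np, cv2
from rig import manip, release, clamp, status, capture, ticket
def cam(n):
    c=capture(n); h=c["frame"].shape[0]; f=h/2/np.tan(np.radians(c["vertical_fov"])/2)
    c["K"]=np.array([[f,0,c["cx"]],[0,f,c["cy"]],[0,0,1]]); c["D"]=np.array(c["dist_coeffs"],float); return c
def ray(c,uv):
    p=cv2.undistortPoints(np.array([[uv]],float),c["K"],c["D"])[0,0]
    T=np.linalg.inv(c["camera_from_world"]); return T[:3,3],T[:3,:3]@np.array([p[0],-p[1],-1.])
def onplane(c,uv,z):
    o,d=ray(c,uv); return o+d*(z-o[2])/d[2]
def atdepth(c,uv):
    o,d=ray(c,uv); return o+d*c["depth"][int(round(uv[1])),int(round(uv[0]))]
def cross(a,b):
    A=np.zeros((3,3));B=np.zeros(3)
    for o,d in (a,b):
        d=d/np.linalg.norm(d);P=np.eye(3)-np.outer(d,d);A+=P;B+=P@o
    return np.linalg.solve(A,B)
def save(c,n): cv2.imwrite("pics/"+n,c["frame"][:,:,::-1])
R={"red":[((0,130,60),(8,255,255)),((172,130,60),(180,255,255))],"blue":[((100,120,50),(130,255,255))],"green":[((45,100,40),(85,255,255))],"yellow":[((20,130,80),(35,255,255))]}
def blobs(c,col,amin=25):
    h=cv2.cvtColor(c["frame"],cv2.COLOR_RGB2HSV); m=sum(cv2.inRange(h,a,b) for a,b in R[col])
    n,l,s,ce=cv2.connectedComponentsWithStats(m)
    return [(ce[i].round(1).tolist(),s[i].tolist()) for i in range(1,n) if s[i][4]>=amin]
E
python3 - <<'E'
from h import *
for n in("scene","top"):
    c=cam(n); save(c,n+"0.png"); print(n,c["D"],np.linalg.inv(c["camera_from_world"])[:3,3])
    for k in R:
        for uv,s in blobs(c,k): print(k,uv,s,atdepth(c,uv).round(3))
print(status.observe()["eef_rot"],status.observe()["t"])
E
```

```text
pics
scene [-0.09993225  0.          0.          0.          0.        ] [1.22834669 0.79304209 0.70457934]
red [113.2, 113.1] [89, 106, 50, 15, 281] [ 0.76  -0.862  0.136]
red [119.6, 124.7] [92, 118, 50, 14, 257] [ 0.742 -0.878  0.076]
red [120.7, 135.9] [95, 128, 49, 16, 273] [ 0.751 -0.867  0.032]
red [269.7, 179.1] [265, 175, 11, 9, 78] [ 0.573 -0.088  0.081]
red [357.7, 189.5] [353, 185, 10, 10, 79] [0.526 0.224 0.162]
red [430.6, 274.2] [407, 261, 52, 26, 512] [0.532 0.472 0.037]
blue [314.3, 178.6] [311, 175, 8, 8, 57] [0.565 0.103 0.159]
blue [435.7, 248.8] [413, 241, 45, 16, 61] [0.533 0.472 0.116]
blue [620.1, 351.2] [601, 321, 39, 55, 1019] [0.472 0.883 0.058]
green [233.2, 167.4] [229, 164, 10, 8, 64] [ 0.612 -0.23   0.08 ]
yellow [287.3, 27.4] [283, 8, 9, 42, 116] [-0.207 -0.912  0.342]
yellow [250.9, 172.6] [246, 169, 11, 8, 70] [ 0.596 -0.153  0.086]
top [0.00088745 0.         0.         0.         0.        ] [0.50345367 0.13408262 0.97585283]
red [406.3, 200.1] [399, 194, 15, 13, 150] [ 0.569 -0.091  0.084]
red [206.5, 219.7] [202, 206, 9, 28, 76] [0.51  0.404 0.04 ]
red [275.5, 217.8] [270, 212, 12, 12, 111] [0.516 0.217 0.17 ]
blue [5.1, 71.2] [0, 59, 21, 24, 167] [0.858 0.894 0.099]
blue [18.1, 98.9] [0, 72, 40, 48, 670] [0.794 0.869 0.084]
blue [330.1, 199.9] [325, 195, 11, 11, 92] [0.559 0.098 0.169]
blue [21.2, 248.8] [0, 229, 34, 45, 497] [0.427 0.85  0.052]
green [464.9, 186.3] [458, 180, 15, 13, 138] [ 0.606 -0.234  0.087]
yellow [435.2, 192.6] [429, 187, 14, 13, 104] [ 0.589 -0.163  0.082]
[-3.14058702e+00 -2.05607213e-06  3.53803924e-01] 0.1
```

View pics/scene0.png

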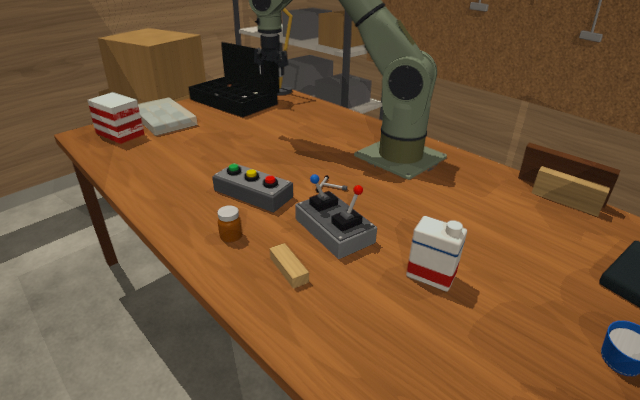

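View pics/top0.png

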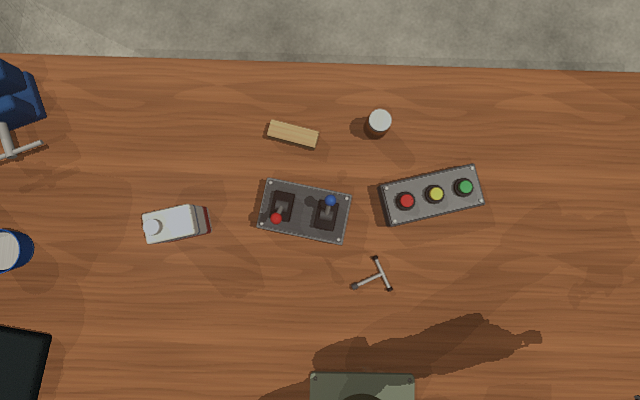

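Scene and top views agree. The button box is on the right with the red button at top px (406,200), next to yellow then green. The lever box is on the left, with the red ball at top px (275,218) leaning towards the robot and the blue ball at (330,200). I'll triangulate, then go above the button for a close look.

```bash
cat >> h.py <<'E'
def near(c,col,p,tol=30):
    "blob of a colour closest to where point p projects"
    q=c["camera_from_world"]@np.append(p,1); q=q[:3]*[1,-1,-1]
    uv=cv2.projectPoints(q.reshape(1,1,3),np.zeros(3),np.zeros(3),c["K"],c["D"])[0].ravel()
    b=[x for x in blobs(c,col) if np.hypot(*(x[0]-uv))<tol]
    return min(b,key=lambda x:np.hypot(*(x[0]-uv))) if b else None
P0={"red":(.57,-.09,.084),"yellow":(.592,-.162,.084),"green":(.61,-.233,.084)}
L0={"red":(.518,.219,.155),"blue":(.56,.10,.16)}
E
python3 - <<'E'
from h import *
s,t=cam("scene"),cam("top")
B={k:cross(ray(s,near(s,k,p)[0]),ray(t,near(t,k,p)[0])) for k,p in P0.items()}
L={k:cross(ray(s,near(s,k,p)[0]),ray(t,near(t,k,p)[0])) for k,p in L0.items()}
print({k:v.round(4) for k,v in B.items()},{k:v.round(4) for k,v in L.items()})
d=B["red"]-B["green"]; yaw=np.arctan2(-d[0],d[1]); print("yaw",yaw,np.hypot(*d[:2]))
clamp(20)
p=B["red"]; manip.move_to([p[0]-.03,p[1]-.02,.22],[np.pi,0,yaw])
w=cam("wrist"); save(w,"w1.png"); print(np.linalg.inv(w["camera_from_world"]).round(3))
for k in R: print(k,[(b,atdepth(w,b[0]).round(4)) for b in blobs(w,k,100)])
o=status.observe(); print(o["t"],o["ee_pos"],o["opening"],o["contact_force"])
E
```

```text
{'red': array([ 0.5689, -0.0931,  0.0764]), 'yellow': array([ 0.5893, -0.1643,  0.0789]), 'green': array([ 0.6069, -0.2388,  0.0751])} {'red': array([0.5172, 0.2179, 0.1554]), 'blue': array([0.5598, 0.0976, 0.1545])}
yaw 0.2552635047860809 0.1506301750964548
[[ 0.25   0.935  0.251  0.603]
 [-0.968  0.241  0.066 -0.098]
 [ 0.001 -0.26   0.966  0.362]
 [ 0.     0.     0.     1.   ]]
red [(([310.6, 153.3], [293, 135, 36, 38, 1073]), array([ 0.5686, -0.094 ,  0.0837]))]
blue [(([17.2, 107.1], [0, 86, 40, 42, 1385]), array([0.5614, 0.0868, 0.1633]))]
green [(([478.2, 153.1], [458, 136, 41, 36, 1152]), array([ 0.6057, -0.2357,  0.0846]))]
yellow [(([395.1, 153.0], [377, 135, 38, 37, 1097]), array([ 0.5873, -0.1656,  0.0826]))]
2.9833 [ 0.5386681  -0.11410608  0.22004261] -9.930219815373605e-05 [ 0.62814512 -0.27565684 -0.61148489]
```

View pics/w1.png

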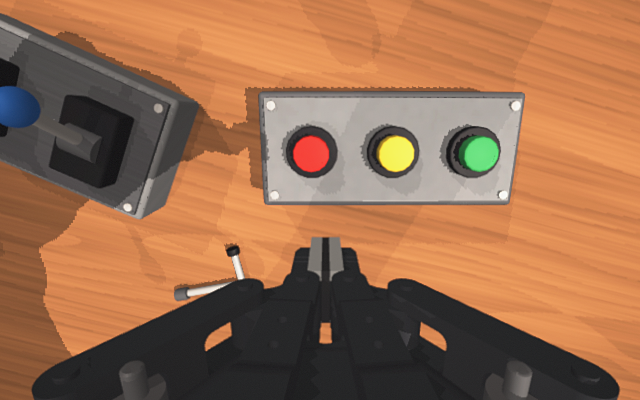

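The wrist view shows red button at (311,153), yellow (395,153), green (478,153), and the closed fingertips at (325,240). Red top is at (0.5686, -0.094, 0.084), which agrees with the two-view result. Pressing now.

Run:
```python
from h import *
x,y=.5687,-.0938
manip.line_to([x,y,.22]); manip.line_to([x,y,.095])
f0=status.observe()["contact_force"]
print(manip.line_to([x,y,.073],v=.015,guard=8))
o=status.observe(); print(o["t"],o["ee_pos"].round(4) if hasattr(o["ee_pos"],"round") else o["ee_pos"],np.array(o["contact_force"])-f0)
manip.wait(.2); o=status.observe(); print(o["ee_pos"],np.array(o["contact_force"])-f0)
```

```text
True
5.5083 [ 0.5687 -0.0938  0.076 ] [-0.2006492  -0.43514143  9.71811754]
[ 0.56871079 -0.0938063   0.07601281] [-1.62807876  0.22004183 10.99161618]
```

Button bottomed at 8 mm of travel and about 10 N. Now I'll lift and look at the lever box from nearby.

Run:
```python
from h import *
x,y=.5687,-.0938
manip.line_to([x,y,.10],v=.04); manip.line_to([x,y,.25])
w=cam("wrist"); b=near(w,"red",[x,y,.084],60); print("red btn",b, b and atdepth(w,b[0]))
manip.move_to([.43,.19,.25],[np.pi,0,-.19])
w=cam("wrist"); t=cam("top"); save(w,"w2.png")
for k,p in L0.items():
    b=near(w,k,p,60); bt=near(t,k,p); print(k,b,bt,cross(ray(w,b[0]),ray(t,bt[0])),atdepth(w,b[0]))
o=status.observe(); print(o["t"],o["ee_pos"],o["contact_force"])
```

```text
red btn ([324.7, 183.5], [309, 167, 32, 34, 859]) [ 0.56871281 -0.09370762  0.08198318]
red ([264.5, 97.6], [246, 79, 38, 38, 1104]) ([275.5, 217.8], [270, 212, 12, 12, 111]) [0.51741538 0.22009874 0.13471005] [0.51491527 0.21417742 0.16776134]
blue ([423.5, 7.0], [406, 0, 38, 18, 514]) ([330.1, 199.9], [325, 195, 11, 11, 91]) [0.55785752 0.09580132 0.14378249] [0.55051782 0.10089216 0.1636455 ]
8.9667 [0.43062976 0.18910802 0.24991339] [-0.24173326  0.09122948 -0.30847744]
```

View pics/w2.png

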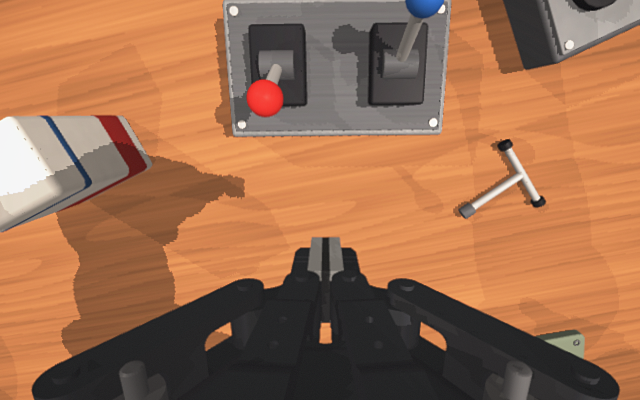

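Wrist view: red ball at (265,98), leaning towards the robot. Blue ball at (425,5), leaning away. Box corner screws at (241,125), (433,122), (233,10) and (441,8), which give the box frame.

Run:
```python
from h import *
w=cam("wrist")
p=np.array([onplane(w,uv,.06)[:2] for uv in [(241,125),(433,122),(233,10),(441,8)]])
print(p, np.linalg.norm(p[0]-p[1]),np.linalg.norm(p[0]-p[2]))
d=p[0]-p[1]+p[2]-p[3]; yaw=np.arctan2(-d[0],d[1]); c=p.mean(0); X=np.array([np.cos(yaw),np.sin(yaw)]);Y=np.array([-X[1],X[0]])
print("c",c,"yaw",yaw,"x-yaw",np.arctan2(*(p[2]-p[0]+p[3]-p[1])[::-1]))
for n,cc in(("wrist",w),("top",cam("top")),("scene",cam("scene"))):
    q=onplane(cc,near(cc,"red",L0["red"],60)[0],.152)[:2]; print(n,q,(q-c)@X,(q-c)@Y)
```

```text
[[0.50290672 0.26190162]
 [0.46855676 0.06940529]
 [0.60688727 0.24258713]
 [0.57147144 0.05023027]] 0.19553709456735846 0.10575918689447739
c [0.53745555 0.15603108] yaw -0.17933149848970487 x-yaw -0.18393119956823079
wrist [0.51625772 0.21687525] -0.03171076981688143 0.05608732166921327
top [0.51678417 0.21870685] -0.03151946740077932 0.057983455022531195
scene [0.51323319 0.21385599] -0.03414824337106484 0.05257699737023535
```

```bash
cat >> h.py <<'E'
C=np.array([.5374,.1560]);YW=-.181
def bx(x,z,y=.0555): return [C[0]+x*np.cos(YW)-y*np.sin(YW),C[1]+x*np.sin(YW)+y*np.cos(YW),z]
def bxof(p): return (np.array(p[:2])-C)@[np.cos(YW),np.sin(YW)]
E
python3 - <<'E'
from h import *
manip.line_to(bx(-.115,.25),[np.pi,0,YW]); manip.line_to(bx(-.115,.135)); 
manip.line_to(bx(-.085,.135),v=.08,guard=6)
f0=np.array(status.observe()["contact_force"])
for i in range(2):
    g=manip.line_to(bx(.035,.135),v=.04,guard=5); o=status.observe(); print(g,o["t"],bxof(o["ee_pos"]),np.array(o["contact_force"])-f0)
    if not g or bxof(o["ee_pos"])>.005: break
w=cam("wrist"); save(w,"w3.png"); s=cam("scene"); b=near(s,"red",bx(.038,.152)); print(b, b and bxof(onplane(s,b[0],.152)))
E
```

```text
True 13.1583 0.013797535129412881 [-3.91156075 -0.75561367  3.90455417]
([335.7, 198.4], [331, 194, 10, 10, 85]) 0.0401675768524876
```

View pics/w3.png

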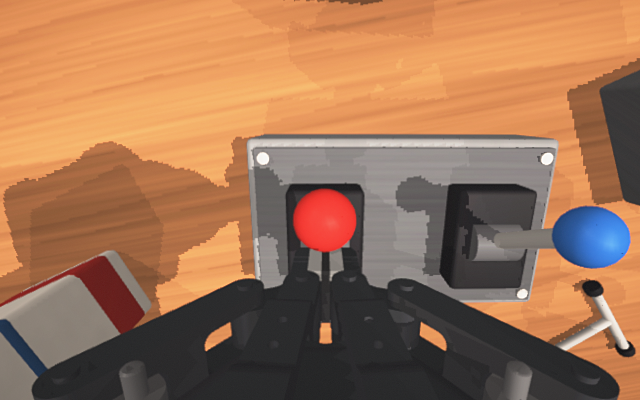

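The ball is pushed to box x ≈ +0.04 m, the far stop, with the fingertips behind it at (325,255). Blue ball and tools clear. I'll draw back and check.

Run:
```python
from h import *
manip.line_to(bx(-.09,.135),v=.1); manip.line_to(bx(-.11,.26)); manip.wait(.3)
w=cam("wrist");s,t=cam("scene"),cam("top"); save(t,"t4.png")
for n,c in(("s",s),("t",t),("w",w)):
    b=near(c,"red",bx(.038,.152),60); print(n,b and bxof(onplane(c,b[0],.152)))
for k,p in L0.items():
    if k=="blue": print(near(s,k,p),near(t,k,p))
o=status.observe(); print(o["t"],o["contact_force"])
```

```text
s 0.0401675768524876
t 0.03860821305226079
w 0.030791239150229372
([314.3, 178.6], [311, 175, 8, 8, 57]) ([330.1, 199.8], [325, 195, 11, 11, 90])
15.8917 [ 0.62289818 -0.17576895  0.18493354]
```

View pics/t4.png

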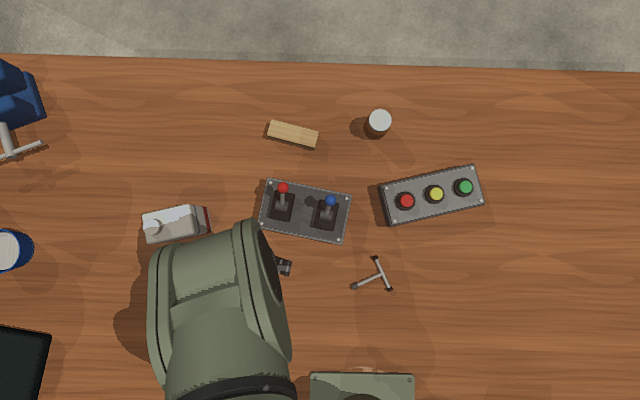

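Top view: red ball is at its far stop (283,187), unchanged in the scene view since the hand was pressing it. The wrist view reads lower (0.031 m), probably because the ball is clipped at that picture's upper edge. The blue ball and the loose things haven't moved, and the hand is clear.

```bash
python3 -c "
from rig import ticket; print(ticket.finish_job())"
```

```text
the job is handed in; nothing more can be done
None
```

I pressed the red stop button fully down (8 mm) and it came back up, then pushed the red-balled lever to its far stop, drew the hand clear with nothing else moved, and handed the job in at about 16 s.

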